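# Show the edge of a display plate

### The arm

A 6-joint arm with a two-finger parallel gripper is mounted at the origin on the work surface. World frame = base frame: x ahead of the robot, y to its left, z up, the work surface at z = 0. Lengths are in mm, angles in degrees, forces in N, time in s.
With the tool pointing down it reaches from about 350 to 850 mm from the base axis. Payload 8.1 kg.
Tool frame: the origin (TCP) lies midway between the tips of the shut fingers; the grasp point (between the pads) lies 19 mm behind it; z points along the fingers, y is the direction in which the jaws open and shut (so a half turn about z gives the same grasp; the last joint's range is limited). The gripper opens to 85 mm and grips with 20 to 120 N. Pads are 22 mm wide; open, the fingers measure 114 mm over their backs; the gripper's body (76 mm by 85 mm) begins 54 mm behind the grasp point. The pads swing forward as they close: fully open they stand 13 mm farther back than shut.
Start: joints at [59.278, 7.471, 85.268, -0, 87.261, -4.893], TCP at [261.392, 540.074, 231.292] pointing down, gripper open.
Joint ranges: [-169.43, 169.43], [-51.17, 129.36], [1.28, 143.12], [-76.62, 256.62], [0, 156.53], [-152.29, 152.29]. Speed limits (degrees/s): [136.94, 136.94, 159.86, 180, 180, 180].

### API

Orientations are given as [roll, pitch, yaw] about the fixed x, y, z axes, in that order (R = Rz(yaw) Ry(pitch) Rx(roll)).
In Python, from bench import r gives the robot as it stands.
- The arm moves only by the tool carry_out, never from a script. Its argument "increments" is a list of rows, each a list of 3 entries, a list of its own where there are three numbers: the shift along the tool's x, y, z in m, then the turn, a rotation vector about the tool's x, y, z in rad, then the closure, from 0 (fully open) to 1 (shut). A call has 1 to 12 rows; each row shifts and turns the pose as measured when the row begins, along the tool's axes as they then stand; what a row does not reach is not made up. A row lasts 1/10 s, in which the tool goes at most 50 mm and 8.59 degrees, less where a joint would pass 70% of its speed; a pose out of reach is approached as far as the arm can. A call with a gripper value outside its range is refused whole. The fingers move at their own pace and stop on an object; "newtons" is the grip in N (left out, the last holds). Time passes only in rows, so rows that do not move let the fingers close. It gives the time, the measured TCP pose, the force and the opening at its end, in the units of the state.
- r.sense(): the state, without advancing time (a new reading comes with each control period).
- r.snapshot(name): name is "scene" or "top" or "wrist"; returns a dict with "image" (420x560x3 uint8, blue, green, red), "vertical_fov" (degrees; the focal length in pixels is half the picture's height over the tangent of half this angle, whatever the lens; pixels are square), "cx", "cy" (the principal point, pixels), "rvec" (rotation vector, rad) and "tvec" (3), from world to camera coordinates, as OpenCV has them. Camera axes: x right, y down, z forward; pixel columns grow to the right and rows downward; lengths in mm; the calibration is good to about 2 mm. A picture is of the moment at which its call begins. There is no depth.
- r.hand_in(): hands the job in, once; it reports no verdict.
The state is a dict: "time": time; "joint_pos": joint angles; "qd": joint speeds; "joint_efforts": joint torques, N m; "tool_pos": TCP position; "tcp_rot": TCP orientation; "ft_force": force on the tool from outside, world axes, zero at the start; "wrist_torque": the same for the moment, N m; "finger_gap": finger opening in mm.
Only numpy, scipy, OpenCV 4.12 (cv2) and the standard library are available. Lean on these libraries where they do the work, as an engineer would, in place of code of your own. Each camera call takes 0.05 s, during which the arm holds its last target.

### The job

The grooved aluminium plate lies flat on the wooden display ledge, so nobody can get their fingers under it. Using only the fingertips, push it along the ledge towards the end where the tall steel flask stands, until about a third of its length sticks out squarely past that end; do not lift it, and leave it lying flat on the ledge. Leave the flask, canister, mug and jar as they stand.

Things in the scene. Friction and masses are not known exactly. Their poses are not given: they have to be found in the camera images.
- ledge: Fixed oak-coloured block with a flat top, 170 mm deep (own x) by 320 mm long (own y) by 50 mm high. Origin: centre of its underside, on the work surface; z up. Both ends (own y = +160 and -160 mm) and the front (own x = -85 mm) are open; along the back runs a low lip, 12 mm above the top, whose inner face is at own x = +75 mm. Its yaw in the world is within 0.25 rad of zero
- plate: Loose flat rectangular aluminium plate with dark grooves, 110 mm (own x) by 180 mm (own y) by 8 mm thick, about 0.34 to 0.53 kg, lying on the top of the ledge. Origin: centre of its underside, 50 mm above the work surface. Own y is its length, within 0.12 rad of the ledge's length at the start; z up. It slides under a few newtons and tips off the end if half its length hangs out
- flask: Tall plain steel flask, 68 mm in diameter, 200 mm high, loose; origin: centre of its underside. It stands on the work surface beyond one end of the ledge, and marks the end that the plate is to overhang
- canister: Short cream canister with a wooden lid, 78 mm in diameter, 85 mm high, loose; origin: centre of its underside. It stands on the work surface beyond the other end of the ledge
- mug: White mug, 74 mm in diameter, 80 mm high, handle on its own +y side, loose; origin: centre of its underside. It stands on the work surface behind the ledge
- jar: Amber glass jar with a steel cap, 56 mm in diameter, 90 mm high, loose; origin: centre of its underside. It stands on the work surface behind the ledge
There are look-alikes about, which are no part of the job. Several things look just like the flask: the one meant starts nearest to the robot's base.

How it is judged:
By the outcome, as a careful person would: the job done as asked, in the order asked, and still so for the second after the job is handed in, with the robot touching nothing.
It also fails if it takes over 48 s, if anything falls off the work surface, if the arm or the gripper's body presses on something with over 40 N, if the wrist force passes 120 N, or if a joint passes its speed limit or range.

## Working session

There is one attempt and no reset: what is moved stays moved. The work goes in short steps, Python scripts to look and compute and a tool call to move; the robot and the scene stay as the last step left them, time stands still between calls to the robot, and variables do not carry over. Pictures are saved under pics/ and viewed, and the job is handed in when it is done.

Besides the shell and the picture viewer there is one more tool, called as name([rows], argument=value, ...), one row to a line, values as JSON. carry_out: Moves the arm, as the interface text tells. Its arguments: {"type":"object","properties":{"increments":{"type":"array"},"newtons":{"type":"number"}},"required":["increments"]}

```bash
ls; mkdir -p pics; python3 - <<'E'
from bench import r
import cv2
for n in ("scene","top"):
    s=r.snapshot(n); cv2.imwrite(f"pics/{n}0.png",s["image"]); print(n,s["vertical_fov"],s["cx"],s["cy"],s["rvec"],s["tvec"])
print(r.sense())
E
```

```text
pics
scene 43.76052787340847 280.0193936283335 208.96649969584087 [ 2.03256177  1.49161106 -0.52515384] [-134.23433582 -437.70120447 1702.71587229]
top 46.468432898282444 280.46671195947573 216.727136283893 [ 2.15751083 -2.1640478   0.14600158] [ -53.16242628  626.22458744 1343.98930387]
{'time': 0.1, 'joint_pos': array([ 5.92782523e+01,  7.51306314e+00,  8.53212217e+01,  1.03463282e-03,
        8.72618475e+01, -4.89228189e+00]), 'qd': array([-0.01406841, -0.09100927, -0.16039889,  0.01570558, -0.05217513,
       -0.05445704]), 'joint_efforts': array([ 1.70124280e-03, -5.70949244e+01, -5.01946127e+01, -1.21061312e-04,
        8.14909843e-03,  1.02240989e-05]), 'tool_pos': array([261.13514556, 539.65590043, 230.34296365]), 'tcp_rot': array([-1.79904306e+02, -9.22802953e-03,  1.54170476e+02]), 'ft_force': array([ 0.19815652, -0.10190887, -0.49911516]), 'wrist_torque': array([-0.05610927, -0.01756479,  0.04279495]), 'finger_gap': 85.07139508887666}
```

View pics/scene0.png

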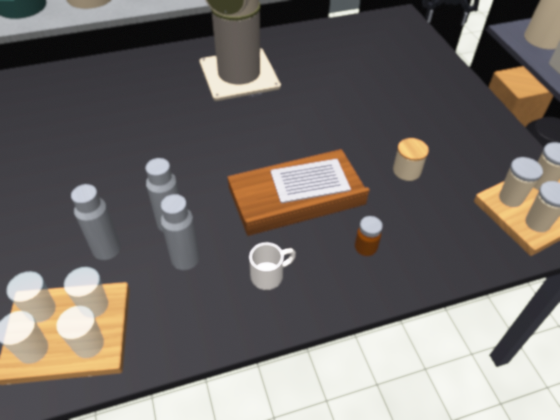

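View pics/top0.png

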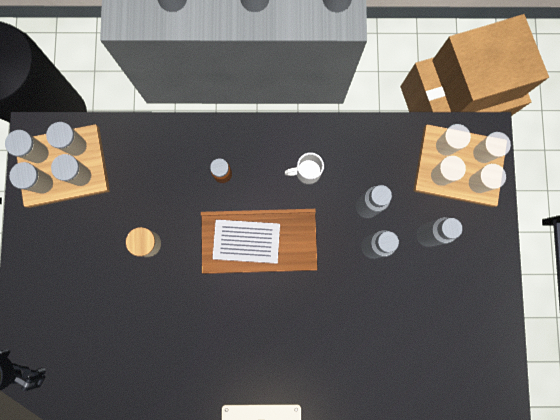

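```bash
cat > h.py <<'E'
from bench import r
import cv2, numpy as np
def cam(s):
    f=s["image"].shape[0]/2/np.tan(np.radians(s["vertical_fov"])/2)
    K=np.array([[f,0,s["cx"]],[0,f,s["cy"]],[0,0,1]]);R=cv2.Rodrigues(np.array(s["rvec"],float))[0]
    return K,R,np.array(s["tvec"],float)
def unproj(s,uv,z):
    K,R,t=cam(s);c=-R.T@t;d=R.T@np.linalg.inv(K)@np.array([uv[0],uv[1],1.]);return c+d*(z-c[2])/d[2]
def proj(s,P):
    K,R,t=cam(s);return cv2.projectPoints(np.array(P,float).reshape(-1,3),np.array(s["rvec"],float),t,K,None)[0][:,0]
E
python3 - <<'E'
from h import *
s=r.snapshot("top")
im=s["image"]
c=cv2.resize(im[150:300,190:330],None,fx=5,fy=5,interpolation=cv2.INTER_CUBIC)[200:700]
cv2.imwrite("pics/crop_l.png",c)
cv2.imwrite("pics/crop_f.png",cv2.resize(im[170:270,310:480],None,fx=4,fy=4,interpolation=cv2.INTER_CUBIC))
print(proj(s,[[0,0,0],[500,0,50]]))
for uv in [(202,212),(202,272),(317,271),(316,209)]: print(uv,unproj(s,uv,50).round(1))
for uv in [(217,220),(280,224),(278,263),(213,260)]: print(uv,unproj(s,uv,58).round(1))
for uv in [(378,196),(385,243),(447,231)]: p=unproj(s,uv,200);print(uv,p.round(1),np.hypot(*p[:2]))
E
```

```text
[[261.11766058 444.64848153]
 [260.81925716 261.38850263]]
(202, 212) [638.7 165.2  50. ]
(202, 272) [471.3 162.5  50. ]
(317, 271) [ 473.  -155.6   50. ]
(316, 209) [ 646.4 -155.1   50. ]
(217, 220) [615.  121.9  58. ]
(280, 224) [603.3 -53.5  58. ]
(278, 263) [495.1 -47.6  58. ]
(213, 260) [504.  131.5  58. ]
(378, 196) [ 657.8 -299.1  200. ] 722.599282043119
(385, 243) [ 539.3 -313.2  200. ] 623.6687888688037
(447, 231) [ 568.9 -469.2  200. ] 737.4032625271816
```

View pics/crop_l.png

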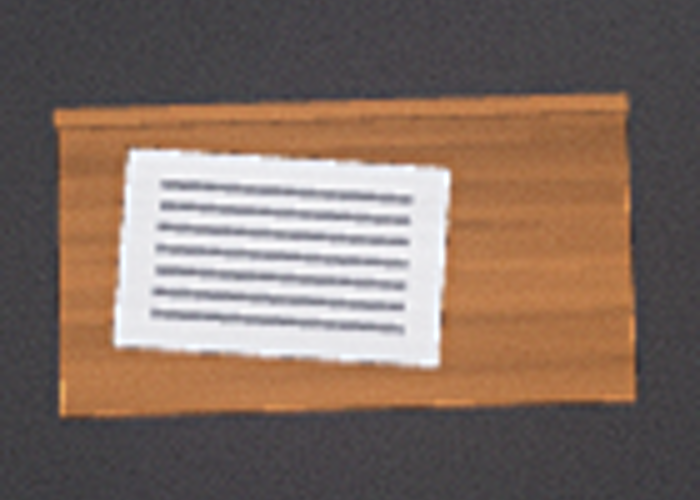

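View pics/crop_f.png

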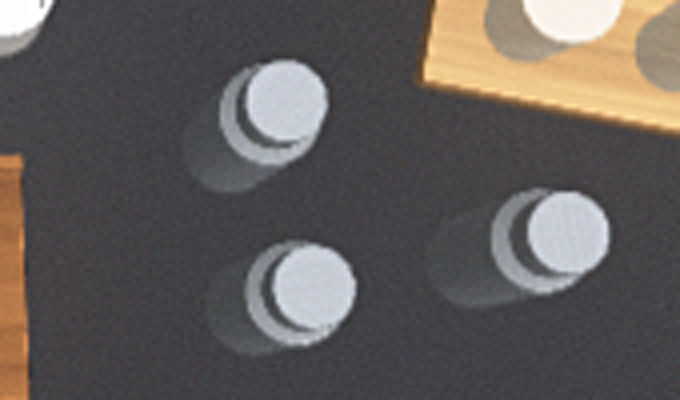

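```bash
cat >> h.py <<'E'
from scipy.optimize import least_squares
def T(p,P):
    x,y,a=p;c,s_=np.cos(a),np.sin(a);P=np.array(P,float);Q=P.copy();Q[:,0]=x+c*P[:,0]-s_*P[:,1];Q[:,1]=y+s_*P[:,0]+c*P[:,1];return Q
def fitrect(s,mask,hx,hy,z,p0):
    # fit a rectangle to a mask contour: distance of contour points (unprojected on z) to rectangle boundary
    cs=cv2.findContours(mask,cv2.RETR_EXTERNAL,cv2.CHAIN_APPROX_NONE)[0];c=max(cs,key=cv2.contourArea)[:,0].astype(float)
    W=np.array([unproj(s,u,z)[:2] for u in c]); 
    def f(p):
        d=W-p[:2];ca,sa=np.cos(p[2]),np.sin(p[2]);l=np.c_[ca*d[:,0]+sa*d[:,1],-sa*d[:,0]+ca*d[:,1]]
        q=np.abs(l)-[hx-p[3]*0+0,hy];return np.where((q>0).all(1),np.hypot(*q.T),q.max(1))+p[3]
    o=least_squares(f,list(p0)+[1.],loss="soft_l1",f_scale=2);return o.x,np.sqrt(np.mean(f(o.x)**2))
def platemask(s,roi=(205,265,195,370)):
    im=s["image"];h=cv2.cvtColor(im,cv2.COLOR_BGR2HSV);m=((h[...,1]<50)&(h[...,2]>150)).astype(np.uint8)*255
    z=np.zeros_like(m);a,b,c,d=roi;z[a-5:b+10,c:d]=m[a-5:b+10,c:d];return cv2.morphologyEx(z,cv2.MORPH_CLOSE,np.ones((5,5)))
LED=None
E
python3 - <<'E'
from h import *
s=r.snapshot("top")
p,e=fitrect(s,platemask(s),55,90,58,(555,38,0.05));print("plate",p.round(3),e)
# ledge: corners of top: front -85, both ends; back lip top z=62 x 75..85
obs=np.array([[202,273.2],[317,270.3],[201.2,212.3],[315.3,208.5],[202,215],[315.8,211.8]])
crn=[[-85,160,50],[-85,-160,50],[85,160,62],[85,-160,62],[75,160,62],[75,-160,62]]
f=lambda p:(proj(s,T(p,crn))-obs).ravel()
o=least_squares(f,(555,5,0));print("ledge",o.x.round(3),f(o.x).round(2))
L=o.x
im=s["image"].copy();big=cv2.resize(im[190:290,190:330],None,fx=5,fy=5,interpolation=cv2.INTER_CUBIC)
def dr(P,col): 
    q=((proj(s,P)-[190,190]+.5)*5).astype(int);cv2.polylines(big,[q],True,col,1)
dr(T(L,[[-85,160,50],[-85,-160,50],[75,-160,50],[75,160,50]]),(0,255,0))
dr(T(L,[[85,160,62],[85,-160,62],[75,-160,62],[75,160,62]]),(255,255,0))
dr(T(p[:3],[[-55,90,58],[-55,-90,58],[55,-90,58],[55,90,58]]),(0,0,255))
cv2.imwrite("pics/fit0.png",big)
c,s_=np.cos(L[2]),np.sin(L[2]);d=p[:2]-L[:2];print("plate in ledge",c*d[0]+s_*d[1],-s_*d[0]+c*d[1],p[2]-L[2])
for n in ("scene","wrist"):
  w=r.snapshot(n);cv2.imwrite(f"pics/{n}1.png",w["image"])
  if n=="scene":
    big=cv2.resize(w["image"][130:250,200:400],None,fx=4,fy=4,interpolation=cv2.INTER_CUBIC)
    for P,col in ((T(L,[[-85,160,50],[-85,-160,50],[75,-160,50],[75,160,50]]),(0,255,0)),(T(p[:3],[[-55,90,58],[-55,-90,58],[55,-90,58],[55,90,58]]),(0,0,255))):
        cv2.polylines(big,[((proj(w,P)-[200,130]+.5)*4).astype(int)],True,col,1)
    cv2.imwrite("pics/fit0s.png",big)
E
```

```text
plate [ 5.5614e+02  4.0999e+01 -6.5000e-02  1.0780e+00] 0.8795231225714746
ledge [5.56799e+02 4.41800e+00 2.40000e-02] [ 0.03  0.01  0.69 -0.29 -0.28 -0.62  0.49  0.18 -1.05  0.25  0.12  0.43]
plate in ledge 0.22115644381522892 36.58579694698032 -0.08944552831439859
```

View pics/fit0.png

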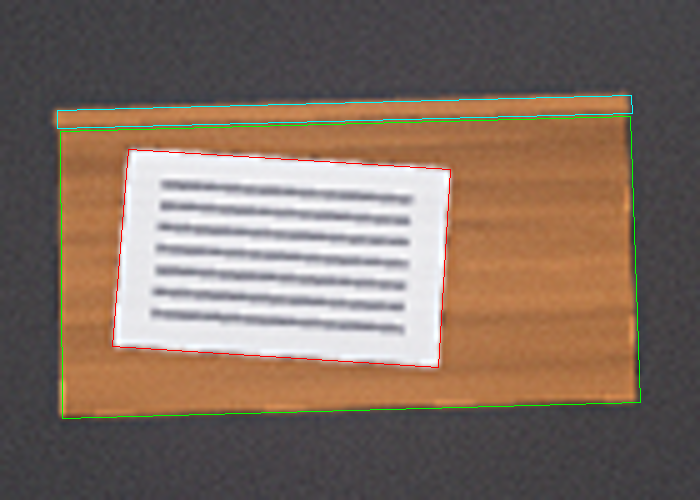

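View pics/fit0s.png

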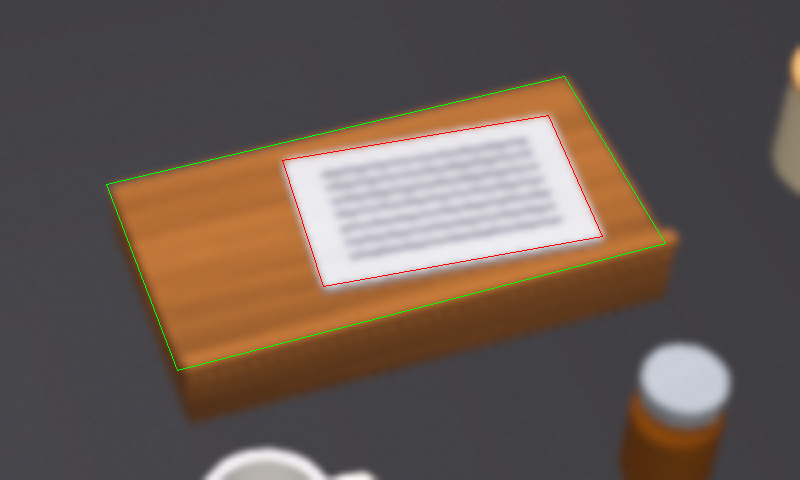

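Line push planned: fingers half open and lined up with the ledge, pushing on the plate's +y end so that it turns square. The flask candidates in the top view have their caps at (378,196), (385,243) and (447,231). The one at (385,243) is nearest the base (624 mm, against 723 and 737), as the enlarged crop showed, so the end to overhang is −y.

carry_out([
  [[-0.043,-0.022,0],[0,0,0],0.4],
  [[-0.043,-0.022,0],[0,0,0],0.4],
  [[-0.043,-0.022,0],[0,0,0],0.4],
  [[-0.043,-0.022,0],[0,0,0],0.4],
  [[-0.043,-0.022,0],[0,0,0],0.4],
  [[-0.043,-0.022,0],[0,0,0],0.4],
  [[-0.043,-0.022,0],[0,0,0],0.4],
  [[-0.043,-0.022,0],[0,0,0],0.4],
  [[-0.043,-0.022,0],[0,0,0],0.4],
  [[-0.043,-0.022,0],[0,0,0],0.4],
], newtons=30)

```text
time: 1.3
tool_pos: [558.9, 147.2, 230.5]
tcp_rot: [179.9, 0.0, 154.9]
ft_force: [0.8, 1.2, 1.1]
finger_gap: 51.0
```

carry_out([
  [[0,0,0],[0,0,0.137],0.4],
  [[0,0,0],[0,0,0.137],0.4],
  [[0,0,0],[0,0,0.137],0.4],
  [[0,0,0],[0,0,0.137],0.4],
  [[0,0,0],[0,0,0.137],0.4],
  [[0,0,0],[0,0,0.137],0.4],
  [[0,0,0],[0,0,0.137],0.4],
  [[0,0,0],[0,0,0.137],0.4],
  [[0,0,0],[0,0,0],0.4],
])

```text
time: 2.2
tool_pos: [562.7, 138.1, 229.1]
tcp_rot: [180.0, 0.0, 89.0]
ft_force: [-0.2, -0.2, -0.2]
finger_gap: 51.1
```

carry_out([
  [[0.016,-0.009,0],[0,0,-0.041],0.4],
  [[0,0,0.03],[0,0,0],0.4],
  [[0,0,0.03],[0,0,0],0.4],
  [[0,0,0.03],[0,0,0],0.4],
  [[0,0,0.03],[0,0,0],0.4],
  [[0,0,0.02],[0,0,0],0.4],
  [[0,0,0],[0,0,0],0.4],
])

```text
time: 2.9
tool_pos: [555.4, 155.3, 86.6]
tcp_rot: [179.7, -0.0, 93.3]
ft_force: [-0.3, -0.1, -0.2]
finger_gap: 51.0
```

```bash
python3 - <<'E'
from h import *
for n in ("top","scene","wrist"):
  w=r.snapshot(n);i=w["image"]
  if n=="top": i=cv2.resize(i[180:290,150:330],None,fx=4,fy=4)
  if n=="scene": i=cv2.resize(i[80:250,200:400],None,fx=3,fy=3)
  cv2.imwrite(f"pics/{n}2.png",i)
E
```

```text
(no output)
```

View pics/scene2.png

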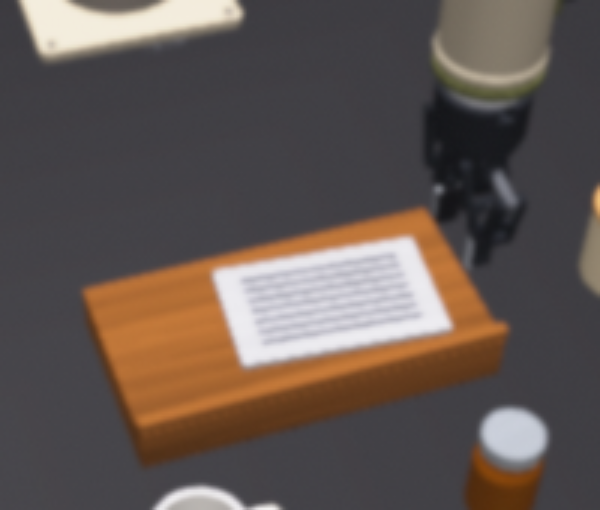

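View pics/wrist2.png

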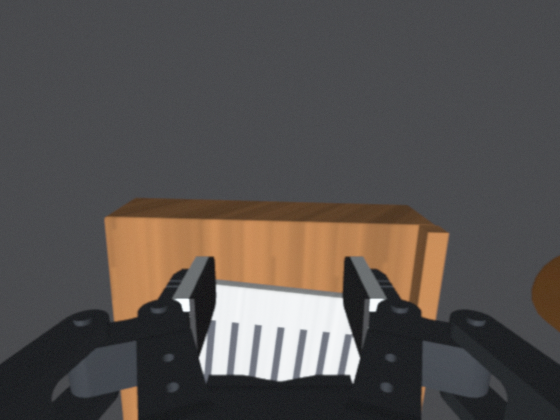

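carry_out([
  [[0,-0.002,0.01],[0,0,0.032],0.4],
  [[0,0,0.01],[0,0,0],0.4],
  [[0,0,0.008],[0,0,0],0.4],
  [[0,0,0],[0,0,0],0.4],
  [[0,0,0],[0,0,0],0.4],
])

```text
time: 3.55
tool_pos: [562.5, 156.8, 69.9]
tcp_rot: [178.6, -0.2, 91.6]
ft_force: [0.5, -0.4, -0.3]
finger_gap: 50.9
```

carry_out([
  [[0,-0.009,0],[0.024,0,0],0.4],
  [[0,0,0],[0,0,0],0.4],
  [[0,0,0],[0,0,0],0.4],
])

```text
time: 3.85
tool_pos: [553.3, 156.6, 70.8]
tcp_rot: [-179.9, -0.2, 91.7]
ft_force: [0.4, -0.1, -0.2]
finger_gap: 50.9
```

Good pose; descend gently, watching the force.

carry_out([
  [[0,0,0.008],[0,0,0],0.4],
  [[0,0,0.006],[0,0,0],0.4],
  [[0,0,0],[0,0,0],0.4],
  [[0,0,0],[0,0,0],0.4],
])

```text
time: 4.25
tool_pos: [553.2, 156.7, 55.3]
tcp_rot: [-179.9, -0.2, 91.7]
ft_force: [-0.4, 0.5, 0.2]
finger_gap: 51.2
```

```bash
python3 - <<'E'
from h import *
w=r.snapshot("scene");t=r.sense()["tool_pos"];print(t)
i=cv2.resize(w["image"][110:230,300:420],None,fx=5,fy=5,interpolation=cv2.INTER_CUBIC)
for z in (0,13):
  for dx in (-25,25):
    q=((proj(w,[[t[0]+dx,t[1]-11,t[2]+z]])[0]-[300,110]+.5)*5).astype(int);cv2.circle(i,tuple(map(int,q)),3,(0,255,0) if z==0 else (0,0,255),-1)
cv2.imwrite("pics/scene3.png",i)
cv2.imwrite("pics/wrist3.png",r.snapshot("wrist")["image"])
E
```

```text
[553.08516747 156.65692025  55.26724945]
```

View pics/scene3.png

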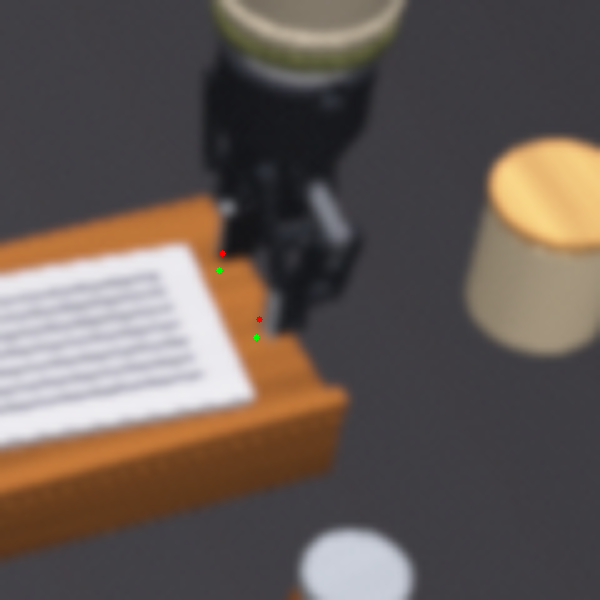

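carry_out([
  [[0,0,0.002],[0,0,0],0.4],
  [[0,0,0.002],[0,0,0],0.4],
  [[0,0,0],[0,0,0],0.4],
])

```text
time: 4.65
tool_pos: [553.6, 156.8, 51.6]
tcp_rot: [-180.0, -0.2, 91.7]
ft_force: [0.5, -0.8, -0.5]
finger_gap: 51.1
```

carry_out([
  [[0,0,0.0015],[0,0,0],0.4],
  [[0,0,0],[0,0,0],0.4],
])

```text
time: 4.85
tool_pos: [553.6, 156.8, 50.1]
tcp_rot: [-180.0, -0.2, 91.7]
ft_force: [0.7, 1.0, -0.0]
finger_gap: 51.3
```

carry_out([
  [[0,0,0.0015],[0,0,0],0.4],
  [[0,0,0],[0,0,0],0.4],
])

```text
time: 5.05
tool_pos: [553.7, 156.8, 48.5]
tcp_rot: [180.0, -0.2, 91.7]
ft_force: [-0.7, -0.3, -0.0]
finger_gap: 50.8
```

carry_out([
  [[0,0,0.0015],[0,0,0],0.4],
  [[0,0,0],[0,0,0],0.4],
])

```text
time: 5.25
tool_pos: [553.9, 156.9, 47.0]
tcp_rot: [180.0, -0.2, 91.7]
ft_force: [0.0, -0.7, -0.9]
finger_gap: 51.2
```

carry_out([
  [[0,0,0.0015],[0,0,0],0.4],
  [[0,0,0],[0,0,0],0.4],
])

```text
time: 5.45
tool_pos: [554.4, 156.9, 47.2]
tcp_rot: [179.9, -0.2, 91.7]
ft_force: [1.0, -0.8, 0.1]
finger_gap: 51.5
```

carry_out([
  [[0,0,-0.003],[0,0,0],0.4],
  [[-0.01,0,0],[0,0,0],0.4],
  [[-0.006,0,0],[0,0,0],0.4],
  [[-0.006,0,0],[0,0,0],0.4],
  [[-0.006,0,0],[0,0,0],0.4],
  [[-0.006,0,0],[0,0,0],0.4],
])

```text
time: 6.05
tool_pos: [555.0, 122.1, 50.3]
tcp_rot: [180.0, -0.4, 91.7]
ft_force: [-1.4, 3.9, 1.6]
finger_gap: 51.1
```

```bash
cat > look.py <<'E'
from h import *
import sys
k=sys.argv[1]
L=np.array([556.8,4.4,0.0237])
w=r.snapshot("scene");cv2.imwrite(f"pics/s{k}.png",cv2.resize(w["image"][100:260,200:420],None,fx=3,fy=3,interpolation=cv2.INTER_CUBIC))
s=r.snapshot("top");cv2.imwrite(f"pics/t{k}.png",cv2.resize(s["image"][180:290,190:400],None,fx=3.5,fy=3.5,interpolation=cv2.INTER_CUBIC))
x=r.sense();print(x["tool_pos"].round(1),x["tcp_rot"].round(1),x["ft_force"].round(1))
E
python3 look.py 4
```

```text
[555.2 121.3  50.2] [179.9  -0.3  91.7] [0.8 0.6 0.7]
```

View pics/s4.png

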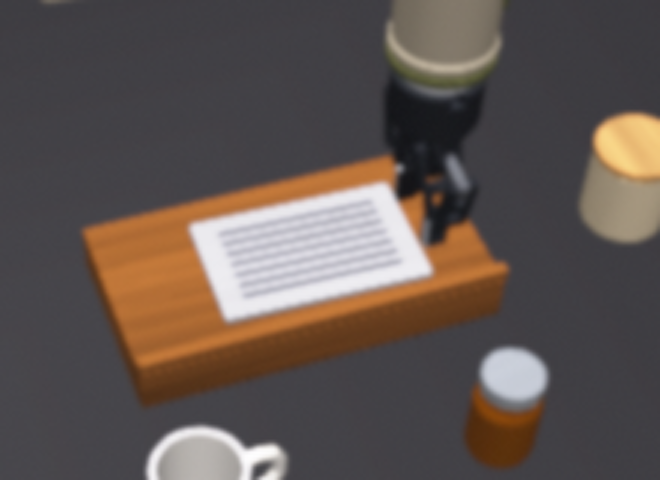

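View pics/t4.png

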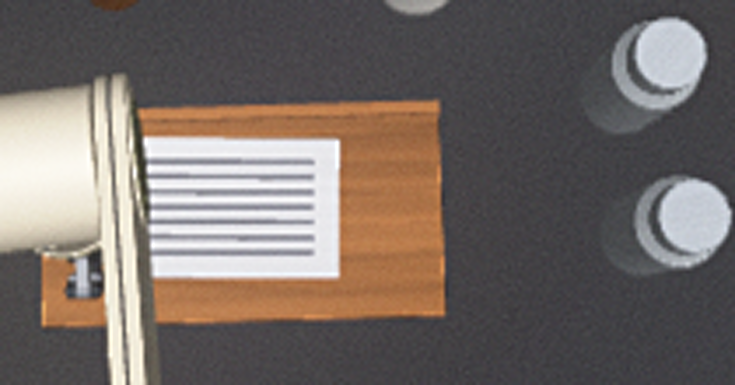

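carry_out([
  [[-0.009,0,0],[0,0,0],0.4],
  [[-0.009,0,0],[0,0,0.003],0.4],
  [[-0.009,0,0],[0,0,0.003],0.4],
  [[-0.009,0,0],[0,0,0],0.4],
  [[-0.009,0,0],[0,0,0],0.4],
  [[-0.009,0,0],[0,0,0],0.4],
  [[-0.009,0,0],[0,0,0],0.4],
  [[-0.009,0,0],[0,0,0],0.4],
  [[-0.008,0,0],[0,0,0],0.4],
  [[-0.006,0,0],[0,0,0],0.4],
  [[0,0,0],[0,0,0],0.4],
])

```text
time: 7.25
tool_pos: [557.8, 27.5, 50.0]
tcp_rot: [179.9, -0.3, 91.3]
ft_force: [0.1, 1.1, 0.7]
finger_gap: 51.4
```

```bash
cat >> look.py <<'E'
# fit plate from scene camera by its bright mask
im=w["image"];h=cv2.cvtColor(im,cv2.COLOR_BGR2HSV);m=((h[...,1]<60)&(h[...,2]>140)).astype(np.uint8)*255
z=np.zeros_like(m);poly=proj(w,T(L,[[-80,155,58],[-80,-255,58],[73,-255,58],[73,155,58]])).astype(np.int32);cv2.fillPoly(z,[poly],255)
m=cv2.morphologyEx(m&z,cv2.MORPH_CLOSE,np.ones((5,5)))
for nm,ss,mm in (("scene",w,m),("top",s,platemask(s,(200,275,195,345)))):
    try:
        p,e=fitrect(ss,mm,55,90,58,(558,r.sense()["tool_pos"][1]-101,0.03))
        c,s_=np.cos(L[2]),np.sin(L[2]);d=p[:2]-L[:2];print(nm,p.round(3),"rms",round(e,2),"in ledge",(c*d[0]+s_*d[1]).round(1),(-s_*d[0]+c*d[1]).round(1),"dyaw deg",np.degrees(p[2]-L[2]).round(2),"overhang",round(-160-(-s_*d[0]+c*d[1])+90,1))
        o=ss["image"].copy();cv2.polylines(o,[np.round(proj(ss,T(p[:3],[[-55,90,58],[-55,-90,58],[55,-90,58],[55,90,58]]))).astype(int)],True,(0,0,255),1)
        cv2.polylines(o,[np.round(proj(ss,T(L,[[-85,160,50],[-85,-160,50],[75,-160,50],[75,160,50]]))).astype(int)],True,(0,255,0),1)
        cv2.imwrite(f"pics/o_{nm}{k}.png",cv2.resize(o[100:290,150:400],None,fx=3,fy=3,interpolation=cv2.INTER_CUBIC))
    except Exception as ex: print(nm,ex)
E
python3 look.py 5
```

```text
[557.7  27.9  49.8] [179.9  -0.3  91.3] [-0.2 -0.2 -0.1]
scene [ 5.6911e+02 -7.3486e+01  2.3000e-02 -7.9100e-01] rms 0.96 in ledge 10.5 -78.2 dyaw deg -0.02 overhang 8.2
top [ 5.59345e+02  1.40540e+01 -4.30000e-02 -3.93370e+01] rms 30.29 in ledge 2.8 9.6 dyaw deg -3.8 overhang -79.6
```

View pics/o_scene5.png

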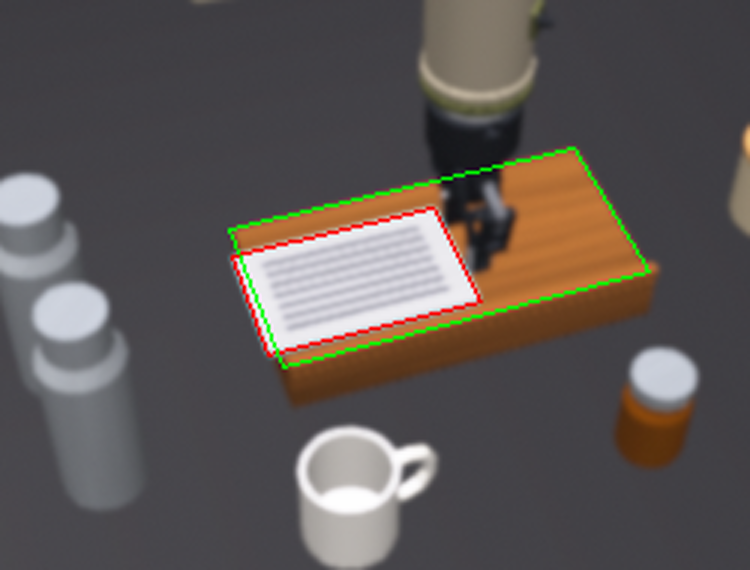

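View pics/t5.png

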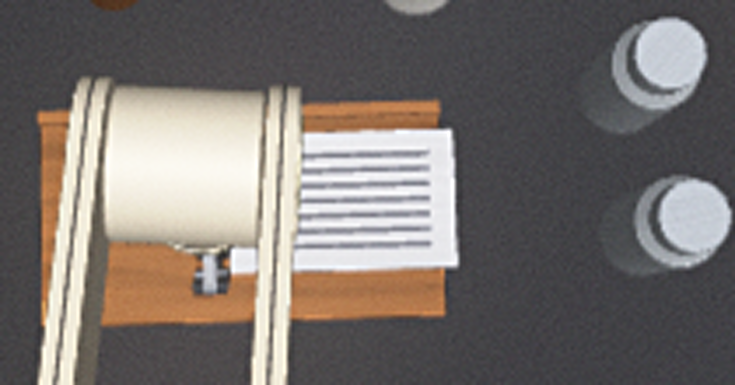

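carry_out([
  [[-0.007,0,0],[0,0,0],0.4],
  [[-0.007,0,0],[0,0,0],0.4],
  [[-0.007,0,0],[0,0,0],0.4],
  [[-0.007,0,0],[0,0,0],0.4],
  [[-0.007,0,0],[0,0,0],0.4],
  [[-0.005,0,0],[0,0,0],0.4],
  [[-0.003,0,0],[0,0,0],0.4],
  [[0,0,0],[0,0,0],0.4],
])

```text
time: 8.15
tool_pos: [558.8, -17.5, 49.7]
tcp_rot: [179.9, -0.4, 91.4]
ft_force: [-0.5, 4.3, 1.9]
finger_gap: 51.7
```

```bash
python3 look.py 6
```

```text
[558.8 -17.4  49.7] [179.9  -0.4  91.4] [ 0.4  0.1 -0.1]
scene [ 5.70195e+02 -1.18324e+02  2.20000e-02 -8.25000e-01] rms 1.01 in ledge 10.5 -123.0 dyaw deg -0.1 overhang 53.0
top [ 5.61112e+02 -4.38190e+01 -1.21000e-01 -3.67250e+01] rms 28.01 in ledge 3.2 -48.3 dyaw deg -8.32 overhang -21.7
```

View pics/o_scene6.png

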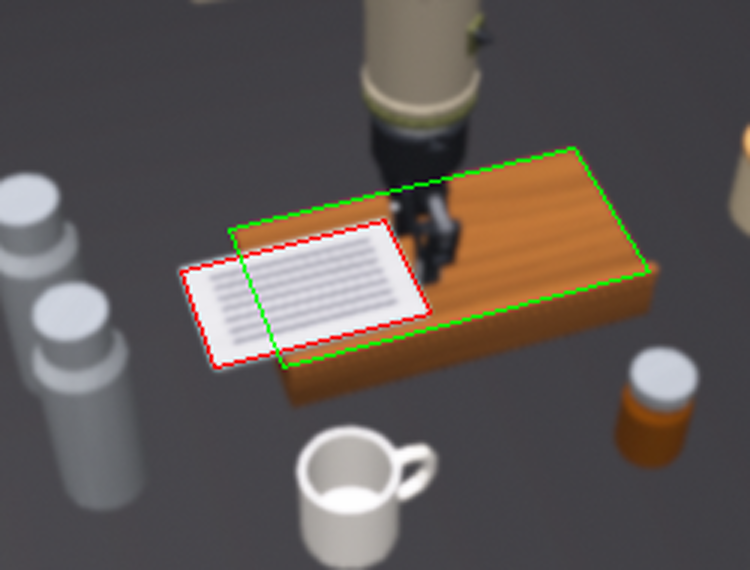

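7 mm more.

carry_out([
  [[-0.004,0,0],[0,0,0],0.4],
  [[-0.003,0,0],[0,0,0],0.4],
  [[0,0,0],[0,0,0],0.4],
  [[0.006,0,0],[0,0,0],0.4],
  [[0.01,0,0],[0,0,0],0.4],
  [[0,0,-0.02],[0,0,0],0.4],
  [[0,0,-0.04],[0,0,0],0.4],
  [[0,0,-0.04],[0,0,0],0.4],
  [[0,0,-0.04],[0,0,0],0.4],
])

```text
time: 9.15
tool_pos: [551.5, -6.4, 183.7]
tcp_rot: [-179.0, -0.4, 91.4]
ft_force: [0.8, 0.3, -0.3]
finger_gap: 51.2
```

carry_out([
  [[0.04,0,0],[0,0,0],0.4],
  [[0.045,0,0],[0,0,0],0.4],
  [[0.045,0,0],[0,0,0],0.4],
  [[0.045,0,0],[0,0,0],0.4],
  [[0.045,0,0],[0,0,0],0.4],
  [[0.045,0,0],[0,0,0],0.4],
  [[0.045,0,0],[0,0,0],0.4],
  [[0,0,0],[0,0,0],0.4],
])

```text
time: 9.95
tool_pos: [546.7, 317.5, 194.1]
tcp_rot: [-180.0, -0.1, 91.2]
ft_force: [-1.2, -0.9, -0.4]
finger_gap: 51.4
```

```bash
sed -i 's/(200,275,195,345)/(200,275,220,352)/' look.py; python3 look.py 7; python3 - <<'E'
from h import *
cv2.imwrite("pics/topfull7.png",r.snapshot("top")["image"])
E
```

```text
[547.5 313.4 194. ] [-180.    -0.    91.1] [-0.3 -1.  -0.7]
scene [ 630.708 -125.464   48.715  -27.413] rms 27.71 in ledge 70.8 -131.6 dyaw deg 2789.83 overhang 61.6
top [ 568.415 -125.092  -18.826    1.16 ] rms 0.88 in ledge 8.5 -129.7 dyaw deg -1080.0 overhang 59.7
```

View pics/o_top7.png

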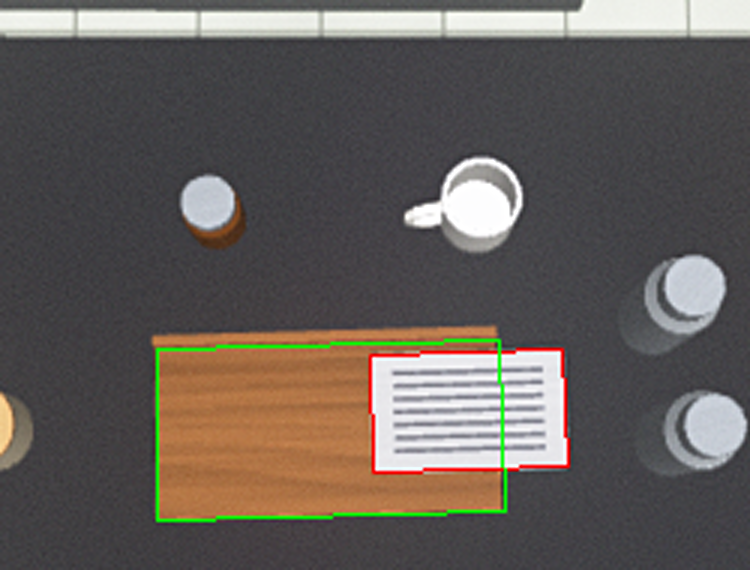

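View pics/topfull7.png

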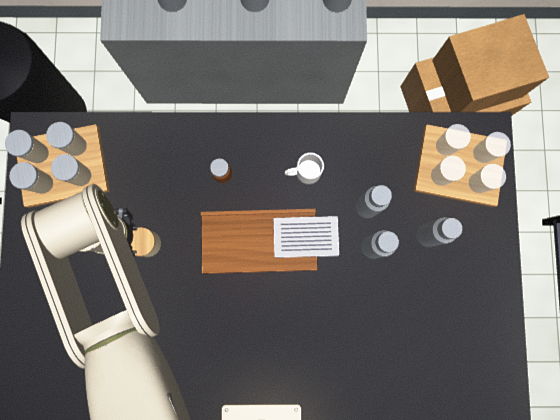

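View pics/o_scene7.png

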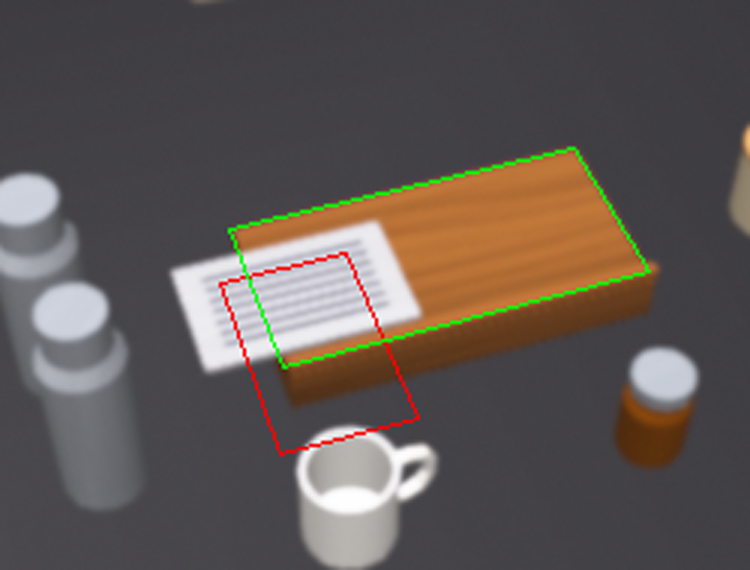

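The scene-camera fit failed because its starting guess came from the retracted tool. The top fit is good: overhang 59.7 mm, yaw −18.826 + 6π = 0.0236 rad (equal to the ledge). I'll refit the scene view with a sound start, then hand in.

```bash
sed -i 's/(558,r.sense()\["tool_pos"\]\[1\]-101,0.03)/(568,-125,0.024)/' look.py; python3 look.py 8 && python3 -c "
from bench import r
print(r.hand_in())"
```

```text
[548.6 310.6 194.4] [-180.    -0.    90.8] [ 0.1  1.2 -0. ]
scene [ 5.70362e+02 -1.25392e+02  2.30000e-02 -7.43000e-01] rms 1.01 in ledge 10.5 -130.1 dyaw deg -0.06 overhang 60.1
top [ 5.68415e+02 -1.25055e+02  2.40000e-02  1.14500e+00] rms 0.87 in ledge 8.5 -129.7 dyaw deg 0.02 overhang 59.7
the job is handed in; nothing more can be done
None
```

The plate now sticks out about 60 mm (a third of its 180 mm length) past the flask end of the ledge, and it looks flat in the pictures. I pushed it there with the half-open fingertips against its far end, which also turned it square. I then backed the gripper off and handed the job in about 10 s into the 48 s allowed.

- **Overhang:** the top camera gives 59.7 mm and the scene camera 60.1 mm.
- **Squareness:** the plate's yaw is within 0.1° of the ledge in both views.
- **Sideways position:** the two cameras differ by 2 mm here (8.5 and 10.5 mm towards the lip, which the plate would touch at 20 mm), about the calibration tolerance.
- **Other things:** the flask, canister, mug and jar look unmoved in the last pictures; I did not measure their positions again.
- **Failed checks:** during the push the arm hid part of the plate from the top camera, so those two fits were useless and I relied on the scene camera. After I retracted, one scene fit failed from a bad starting guess; the refit before hand-in agreed with the top camera.

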